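Pack the carver's finishing box

ROBOT

A 6-joint arm with a two-finger parallel gripper is mounted at the origin on the work surface. World frame = base frame: x ahead of the robot, y to its left, z up, the work surface at z = 0. Lengths are in m, angles in rad, forces in N, time in s.
With the tool pointing down it reaches from about 0.25 to 0.725 m from the base axis. Payload 9.7 kg.
Tool frame: the origin (TCP) lies on the centre line of the jaws, within the pads' length; the fingertips stand 25 mm ahead of it and the grasp point (between the pads) lies 6 mm ahead of it; z points along the fingers, y is the line along which they close (so a half turn about z gives the same grasp; the last joint's range is limited). The gripper opens to 85 mm and grips with 20 to 120 N. Pads are 22 mm wide; open, the fingers measure 114 mm over their backs; the gripper's body (76 mm by 85 mm) begins 54 mm behind the grasp point. The pads swing forward as they close: fully open they stand 13 mm farther back than shut.
Start: joints at [-1.33, 0.087, 0.176, 1.66, 0, 1.571], TCP at [0.131, -0.534, 0.256] pointing down, gripper open.
Joint ranges: [-3.13, 3.13], [-0.85, 1.81], [-1.15, 1.24], [-2.2, 2.28], [-1.44, 1.52], [-3.14, 3.14]. Speed limits (rad/s): [2.22, 2.22, 2.57, 3.14, 3.14, 3.14].

INTERFACE

Orientations are given as [roll, pitch, yaw] about the fixed x, y, z axes, in that order (R = Rz(yaw) Ry(pitch) Rx(roll)).
In Python, from plant import * gives the robot as it stands.
- The arm moves only by the tool arm_command, never from a script. Its argument "deltas" is a list of rows, each a list of 4 numbers: the shift along the tool's x, y, z in units of 40 mm (1.0 is 40 mm), then the turn about the tool's z in units of 6 degrees (1.0 is 6 degrees). In form: [[x, y, z, roll], ...]. A call has 1 to 5 rows; each row is the pose to reach, as a shift and turn from the pose commanded when the call began, along the tool's axes at that moment; what a row does not reach only later rows make up. A row lasts 1/12 s, in which the tool goes at most 41.7 mm and 7.16 degrees, less where a joint would pass 70% of its speed; a pose out of reach is approached as far as the arm can. A call with a gripper value outside its range is refused whole. "jaw" is the closure, from 0 (fully open) to 1 (shut), set as the call begins (left out, the last holds). The fingers move at their own pace and stop on an object; "grip_force" is the grip in N (left out, the last holds). Time passes only in rows, so rows that repeat a pose let the fingers close. It gives the time, the measured TCP pose, the force, the opening and the grip force at its end, in the units of the state.
- get_obs(): the state, without advancing time (a new reading comes with each control period).
- camera(name): name is "side" or "top" or "wrist"; returns the picture (420x560x3 uint8, red, green, blue); there is no depth.
- camera_params(name): a dict with "vfov" (degrees; the focal length in pixels is half the picture's height over the tangent of half this angle, whatever the lens; pixels are square), "cx", "cy" (the principal point, pixels), "R" (3x3) and "t" (3): a world point X has camera coordinates R X + t. Camera axes: x right, y down, z forward; pixel columns grow to the right and rows downward; lengths in m; the calibration is good to about 2 mm. The wrist camera is an equidistant fisheye: a pixel r from the principal point sees the ray r / f radians off the axis. A picture is of the moment at which its call begins: read the wrist's pose just before it. camera_params takes no time and is no camera call; for the wrist camera it gives the pose at the moment of the call.
- hand_in(): hands the job in; it is judged then, once.
The state is a dict: "time": time; "joints": joint angles; "qd": joint speeds; "joint_torque": joint torques, N m; "tool_pos": TCP position; "tool_rot": TCP orientation; "wrist_force": force on the tool from outside, world axes, zero at the start; "moment": the same for the moment, N m; "opening": finger opening in m; "grip_force": force on a finger pad.
Only numpy, scipy, OpenCV 4.12 (cv2) and the standard library are available. Lean on these libraries where they do the work, as an engineer would, in place of code of your own. Each camera call takes 0.05 s, during which the arm holds its last target. There are 200 camera calls.

TASK

Finish packing the small open plywood box for the stone carver: stand the rubbing block with the dark grey stone and the jar with the red lid in it, in the free space next to the metal can that is already there. All three must end up standing upright on the floor of the box, side by side; set the things down, do not drop them.

Things in the scene. Friction and masses are not known exactly. Their poses are not given: they have to be found in the camera images.
- box_in (a point): Open plywood box fixed to the bench; the point is the centre of its inner floor, 6 mm above the bench. Inside it measures 76 mm along its x axis (short way) and 192 mm along its y axis (long way), 36 mm deep; the walls are 6 mm thick and their rim is 42 mm above the bench. Its z axis points up. The can, the rubbing block and the jar fit in one row along y, with about 10 mm of play between neighbours; in any order.
- rub_dark_mid (a point): Hand rubbing block, standing on the bench: a dark grey, nearly black, abrasive stone 50 x 50 mm and 34 mm high, with a dark brown wooden grip on top that is 34 mm wide along the block's x axis, 46 mm along its y axis and 50 mm high. 84 mm high over all, 0.25 to 0.5 kg; the point is on its middle axis, half-way up (42 mm above its underside). z up. A similar block with a cream stone and a pale grip stands nearby and is not wanted.
- jar_red_mid (a point): Straight round jar of cream-coloured stone powder filler with a bright red lid, a rigid closed thing, standing on the bench: 50 mm diameter (body and lid alike), 82 mm high, the lid being the top 26 mm, 0.15 to 0.3 kg; the point is on its axis, half-way up (41 mm above its underside). z up. A similar jar with a blue lid stands nearby and is not wanted.
- can_mid (a point): Metal can with a dark band, 50 mm diameter, 66 mm high, already standing loose in the box near the end at the box's -y side; the point is on its axis, half-way up (33 mm above its underside). It stays in the box, standing.
Things that resemble listed ones, but are neither listed nor needed, are in the scene too. Of the things like the part that bears box_in, leave any that is pink; of the rest the larger one is meant. Leave any yellow look-alike of the part that bears rub_dark_mid alone.

How it is judged:
By the outcome, as a careful person would: the job done as asked, in the order asked, and still so for the second after the job is handed in, with the robot touching nothing.
It also fails if it takes over 67 s, if anything falls off the work surface, if the arm or the gripper's body presses on something with over 40 N, if the wrist force passes 120 N, or if a joint passes its speed limit or range.

## Working session

There is one attempt and no reset: what is moved stays moved. The work goes in short steps, Python scripts to look and compute and a tool call to move; the robot and the scene stay as the last step left them, time stands still between calls to the robot, and variables do not carry over. Pictures are saved under pics/ and viewed, at most 13 in all, crops included, and the job is handed in when it is done.

Besides the shell and the picture viewer there is one more tool, called after ">>>" by a JSON object that holds its "fn" and its "kwargs", one argument or row to a line. arm_command: Moves the arm, as the interface text tells. Its arguments: {"type":"object","properties":{"deltas":{"type":"array"},"jaw":{"type":"number"},"grip_force":{"type":"number"}},"required":["deltas"]}

```bash
mkdir -p pics; python3 - <<'E'
from plant import *
import cv2
for n in("top","side"):
    cv2.imwrite(f"pics/{n}0.png",cv2.resize(camera(n),(784,588),interpolation=cv2.INTER_CUBIC)[:,:,::-1])
    p=camera_params(n);print(n,p)
o=get_obs();print(o["time"],o["tool_pos"],o["tool_rot"],o["opening"])
E
```

```text
top {'vfov': 47.09115496411473, 'cx': 267.87302299503455, 'cy': 207.20275127958408, 'R': array([[ 0.02170241, -0.9994641 , -0.02450543],
       [-0.99716753, -0.01987398, -0.07253928],
       [ 0.07201339,  0.02601029, -0.99706446]]), 't': array([-0.07980437,  0.58224032,  1.26755438])}
side {'vfov': 43.612093637175754, 'cx': 275.6395369638268, 'cy': 212.4104485984969, 'R': array([[-0.86641874, -0.49915091, -0.01292017],
       [-0.32421496,  0.58206963, -0.74570745],
       [ 0.37974099, -0.641906  , -0.66614823]]), 't': array([0.4812482 , 0.28550469, 1.0085869 ])}
0.1 [ 0.13114437 -0.53396226  0.255654  ] [-3.14040252e+00 -2.76271782e-05  2.40838306e-01] 0.08552535781650118
```

View pics/top0.png

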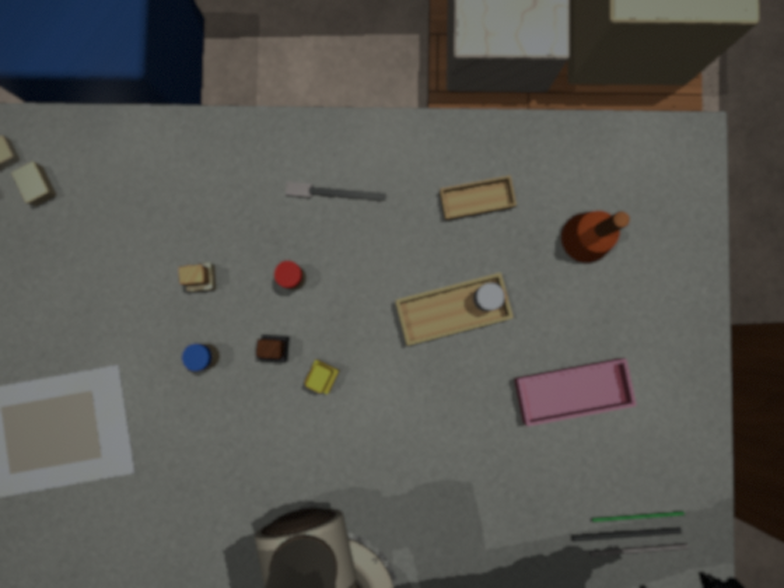

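View pics/side0.png

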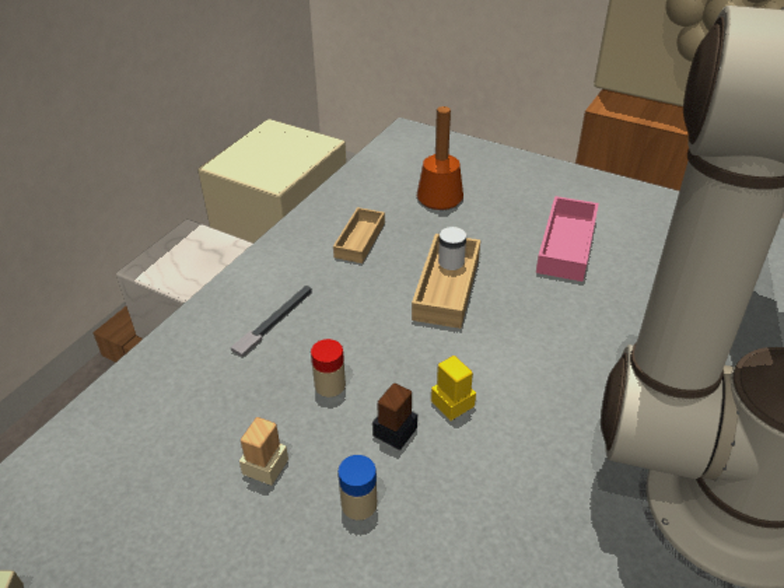

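Top picture (1.4× scale):
- Blocks: dark (271,348), yellow (321,377), cream with pale grip (196,276).
- Jars: red (288,274), blue (197,357).
- Boxes: plywood with can (454,309), small plywood (478,199), pink (575,391).

I choose the dark block, the red jar, and the larger plywood box with the can. Next is one close crop to check this.

```bash
python3 - <<'E'
from plant import *
import cv2,numpy as np
a=cv2.imread("pics/top0.png"); 
im=camera("top")[:,:,::-1]; s=camera("side")[:,:,::-1]
c1=cv2.resize(im[170:290,165:375],None,fx=3.8,fy=3.8,interpolation=cv2.INTER_CUBIC)
cv2.imwrite("pics/topcrop.png",c1)
c2=cv2.resize(s[150:330,200:360],None,fx=3.3,fy=3.3,interpolation=cv2.INTER_CUBIC)
cv2.imwrite("pics/sidecrop.png",c2)
E
```

```text
(no output)
```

View pics/topcrop.png

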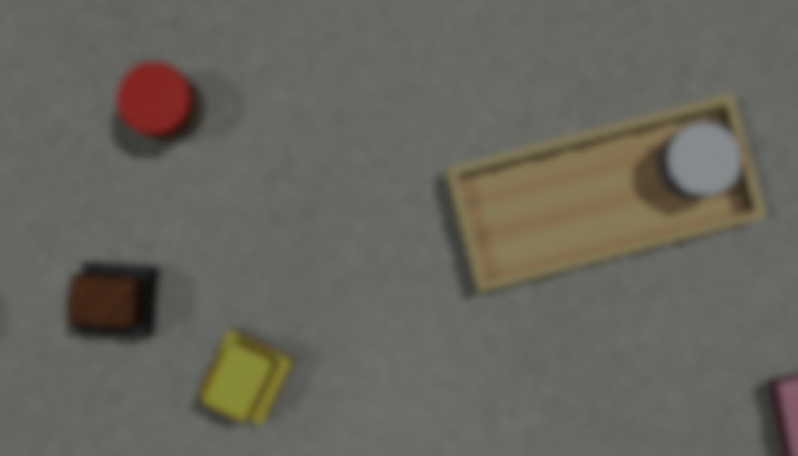

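View pics/sidecrop.png

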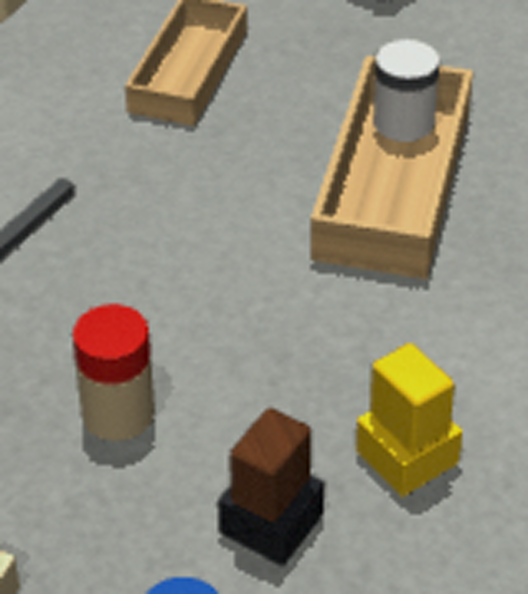

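The crops confirm the choice: red lid at crop (156,99), brown grip on dark stone at (103,302), outer box rim corners at (447,167), (734,95), (766,214), (477,293), and can top at (704,158).

```bash
cat > h.py <<'E'
from plant import *
import numpy as np, cv2
def back(n,u,v,z,p=None):
    p=p or camera_params(n); f=210/np.tan(np.radians(p["vfov"]/2))
    a,b=(u-p["cx"])/f,(v-p["cy"])/f
    if n=="wrist":
        r=np.hypot(a,b); d=np.array([a/r*np.sin(r),b/r*np.sin(r),np.cos(r)])
    else: d=np.array([a,b,1])
    R,t=np.array(p["R"]),np.array(p["t"]); C=-R.T@t; w=R.T@d
    return C+w*(z-C[2])/w[2]
E
python3 - <<'E'
from h import *
np.set_printoptions(precision=4,suppress=True)
T=lambda x,y,z:back("top",(x+.5)/3.8-.5+165,(y+.5)/3.8-.5+170,z)
S=lambda x,y,z:back("side",(x+.5)/3.3-.5+200,(y+.5)/3.3-.5+150,z)
print("jar",T(156,99,.082),S(112,330,.082))
g=[T(*q,.084) for q in((70,276),(135,276),(138,328),(71,328))]
gs=[S(*q,.084) for q in((274,408),(311,430),(270,473),(231,457))]
for q in(g,gs):
    q=np.array(q);print("grip",q.mean(0),[np.linalg.norm(q[i]-q[i-1]).round(4) for i in range(4)],[(np.degrees(np.arctan2(*(q[i]-q[i-1])[1::-1]))).round(1) for i in range(4)])
b=np.array([T(*q,.042) for q in((447,167),(734,95),(766,214),(477,293))])
print("box",b,b.mean(0),[np.linalg.norm(b[i]-b[i-1]).round(4) for i in range(4)],[np.degrees(np.arctan2(*(b[i]-b[i-1])[1::-1])).round(1) for i in range(4)])
print("can",T(704,158,.072),S(408,60,.072))
o=get_obs();print(o["tool_rot"],o["joints"])
E
```

```text
jar [0.6057 0.0903 0.082 ] [0.6067 0.0898 0.082 ]
grip [0.4689 0.1209 0.084 ] [np.float64(0.0346), np.float64(0.0436), np.float64(0.0346), np.float64(0.0448)] [np.float64(3.1), np.float64(-88.8), np.float64(-174.8), np.float64(91.3)]
grip [0.4687 0.1229 0.084 ] [np.float64(0.047), np.float64(0.0288), np.float64(0.0419), np.float64(0.0266)] [np.float64(-94.1), np.float64(171.0), np.float64(82.8), np.float64(1.6)]
box [[ 0.5662 -0.1063  0.042 ]
 [ 0.6199 -0.3031  0.042 ]
 [ 0.5383 -0.3256  0.042 ]
 [ 0.48   -0.1286  0.042 ]] [ 0.5511 -0.2159  0.042 ] [np.float64(0.089), np.float64(0.204), np.float64(0.0846), np.float64(0.2055)] [np.float64(14.5), np.float64(-74.7), np.float64(-164.6), np.float64(106.5)]
can [ 0.574  -0.2786  0.072 ] [ 0.5721 -0.2774  0.072 ]
[-3.1408 -0.      0.2408] [-1.33    0.0873  0.1754  1.6598  0.      1.5708]
```

>>> {"fn": "arm_command", "kwargs": {
  "deltas": [
    [0.65, -0.75, 0, -1],
    [1.3, -1.5, 0, -2],
    [1.95, -2.25, 0, -3],
    [2.6, -3, 0, -4],
    [3.25, -3.75, 0, -5]
  ],
  "jaw": 0,
  "grip_force": 40
}}

```text
time: 0.62
tool_pos: [0.2219, -0.3558, 0.256]
tool_rot: [-3.142, -0.0, 0.769]
wrist_force: [0.8, 0.7, 0.3]
opening: 0.085
grip_force: 0.0
```

```bash
cat >> h.py <<'E'
from scipy.spatial.transform import Rotation as Ro
def goal(x,y,z,yaw):
    o=get_obs(); R=Ro.from_euler("xyz",o["tool_rot"]).as_matrix()
    d=R.T@(np.array([x,y,z])-o["tool_pos"])/.04
    tx=np.degrees(np.arctan2(R[1,0],R[0,0]))
    print("t",round(o["time"],2),"pos",np.round(o["tool_pos"],4),"yaw",tx.round(1),"F",np.round(o["wrist_force"],1),"open",round(o["opening"],4),"grip",round(o["grip_force"],1),"j6",round(o["joints"][5],2))
    print("DELTA",d.round(2),round(-((yaw-tx+180)%360-180)/6,2))
E
python3 -c "
from h import *
goal(.469,.122,.20,90)"
```

```text
t 0.62 pos [ 0.2219 -0.3558  0.256 ] yaw 44.0 F [0.8 0.7 0.3] open 0.085 grip 0.0 j6 1.36
DELTA [12.75 -4.29  1.4 ] -7.66
```

>>> {"fn": "arm_command", "kwargs": {
  "deltas": [
    [0.95, -0.32, 0, -1],
    [1.9, -0.64, 0, -2],
    [2.85, -0.96, 0, -3],
    [3.8, -1.28, 0, -4],
    [4.75, -1.6, 0, -5]
  ]
}}

```text
time: 1.03
tool_pos: [0.3147, -0.178, 0.2564]
tool_rot: [3.141, 0.0, 1.293]
wrist_force: [0.9, -0.2, 0.2]
opening: 0.0856
grip_force: 0.0
```

```bash
python3 -c "
from h import *
goal(.469,.122,.20,90)"
```

```text
t 1.03 pos [ 0.3147 -0.178   0.2564] yaw 74.1 F [ 0.9 -0.2  0.2] open 0.0856 grip 0.0 j6 1.33
DELTA [8.27 1.65 1.41] -2.66
```

>>> {"fn": "arm_command", "kwargs": {
  "deltas": [
    [1, 0.2, 0, -0.6],
    [2, 0.4, 0, -1.2],
    [3, 0.6, 0, -1.8],
    [4, 0.8, 0.2, -2.3],
    [5, 1, 0.4, -2.66]
  ]
}}

```text
time: 1.45
tool_pos: [0.4093, 0.0033, 0.2406]
tool_rot: [3.14, 0.0, 1.57]
wrist_force: [1.1, -0.6, 0.3]
opening: 0.0855
grip_force: 0.0
```

```bash
python3 -c "
from h import *
goal(.469,.122,.18,90)"
```

```text
t 1.45 pos [0.4093 0.0033 0.2406] yaw 89.9 F [ 1.1 -0.6  0.3] open 0.0855 grip 0.0 j6 1.58
DELTA [2.97 1.49 1.52] -0.01
```

>>> {"fn": "arm_command", "kwargs": {
  "deltas": [
    [0.8, 0.4, 0.3, 0],
    [1.6, 0.8, 0.7, 0],
    [2.4, 1.2, 1.1, 0],
    [2.97, 1.49, 1.5, 0],
    [2.97, 1.49, 1.5, 0]
  ]
}}

```text
time: 1.87
tool_pos: [0.4689, 0.1229, 0.1763]
tool_rot: [-3.137, 0.0, 1.57]
wrist_force: [-0.2, 0.2, -0.2]
opening: 0.0856
grip_force: 0.0
```

```bash
python3 -c "
from h import *
goal(.469,.122,.062,90)
im=camera('wrist');cv2.imwrite('pics/w1.png',cv2.resize(im,(784,588),interpolation=cv2.INTER_CUBIC)[:,:,::-1])
p=camera_params('wrist');print(p)
import pickle;pickle.dump(p,open('w1.pkl','wb'))"
```

```text
t 1.87 pos [0.4689 0.1229 0.1763] yaw 90.0 F [-0.2  0.2 -0.2] open 0.0856 grip 0.0 j6 1.83
DELTA [-0.02  0.01  2.86] -0.01
{'vfov': 65.70646984690485, 'cx': 281.5493992613318, 'cy': 214.69010126845322, 'R': array([[ 0.99999126, -0.00245193, -0.00338756],
       [-0.00144657, -0.9628824 ,  0.26991736],
       [-0.00392364, -0.2699101 , -0.96287753]]), 't': array([-0.46891182,  0.10328258,  0.33766169])}
```

View pics/w1.png

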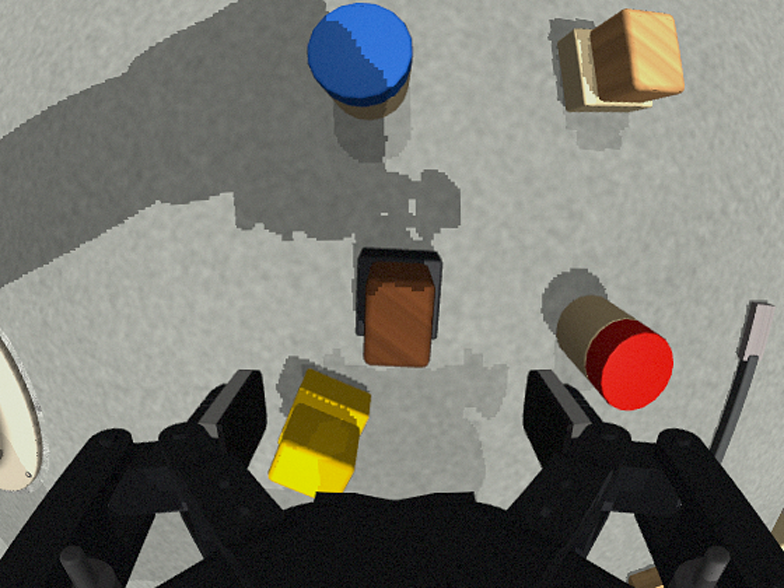

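The wrist view shows the dark block's grip top with corners (366,292), (433,294), (431,366), (364,362), and the red lid top centred at (630,365). The yellow block is at (320,430).

```bash
python3 -c "
from h import *
import pickle;p=pickle.load(open('w1.pkl','rb'))
W=lambda x,y,z:back('wrist',(x+.5)/1.4-.5,(y+.5)/1.4-.5,z,p)
q=np.array([W(*c,.084) for c in((366,292),(433,294),(431,366),(364,362))]);print(q.round(4),q.mean(0))
print('jar',W(630,365,.082))
for c in((311,371),(371,387),(357,445),(268,478)):print('yel',W(*c,.05))
print('stone',W(358,252,.034),W(441,255,.034))
"
```

```text
[[0.4559 0.1345 0.084 ]
 [0.4881 0.1335 0.084 ]
 [0.488  0.0957 0.084 ]
 [0.4541 0.098  0.084 ]] [0.47153429 0.11540361 0.084     ]
jar [0.60227441 0.0917328  0.082     ]
yel [0.41940867 0.07702211 0.05      ]
yel [0.45522544 0.06685307 0.05      ]
yel [0.44521075 0.02466877 0.05      ]
yel [ 0.38191087 -0.00624621  0.05      ]
stone [0.44818379 0.14564964 0.034     ] [0.49662752 0.1438179  0.034     ]
```

>>> {"fn": "arm_command", "kwargs": {
  "deltas": [
    [-0.05, 0.02, 0.6, 0],
    [-0.08, 0.02, 1.2, 0],
    [-0.08, 0.02, 1.8, 0],
    [-0.08, 0.02, 2.3, 0],
    [-0.08, 0.02, 2.5, 0]
  ]
}}

```text
time: 2.33
tool_pos: [0.4684, 0.1153, 0.0783]
tool_rot: [-3.139, 0.001, 1.566]
wrist_force: [-0.1, -0.3, 0.5]
opening: 0.0853
grip_force: 0.0
```

```bash
python3 -c "
from h import *
goal(.470,.119,.068,90)"
```

```text
t 2.33 pos [0.4684 0.1153 0.0783] yaw 89.7 F [-0.1 -0.3  0.5] open 0.0853 grip 0.0 j6 1.82
DELTA [0.09 0.04 0.26] -0.05
```

>>> {"fn": "arm_command", "kwargs": {
  "deltas": [
    [0.08, 0.04, 0.2, 0],
    [0.08, 0.04, 0.25, 0],
    [0.08, 0.04, 0.25, 0],
    [0.08, 0.04, 0.25, 0]
  ]
}}

```text
time: 2.67
tool_pos: [0.4718, 0.1197, 0.0715]
tool_rot: [3.14, -0.0, 1.567]
wrist_force: [-0.0, 0.3, -0.2]
opening: 0.0852
grip_force: 0.0
```

>>> {"fn": "arm_command", "kwargs": {
  "deltas": [
    [0, 0, 0, 0],
    [0, 0, 0, 0],
    [0, 0, 0, 0],
    [0, 0, 0, 0],
    [0, 0, 0, 0]
  ],
  "jaw": 1,
  "grip_force": 40
}}

```text
time: 3.08
tool_pos: [0.4713, 0.1197, 0.0706]
tool_rot: [3.141, -0.0, 1.567]
wrist_force: [-0.3, -0.3, 2.0]
opening: 0.034
grip_force: 42.7
```

>>> {"fn": "arm_command", "kwargs": {
  "deltas": [
    [0, 0, 0, 0],
    [0, 0, 0, 0],
    [0, 0, 0, 0],
    [0, 0, 0, 0],
    [0, 0, 0, 0]
  ]
}}

```text
time: 3.5
tool_pos: [0.4713, 0.1197, 0.0706]
tool_rot: [3.141, -0.0, 1.567]
wrist_force: [-1.7, -0.7, 5.4]
opening: 0.0335
grip_force: 42.8
```

```bash
python3 -c "
from h import *
goal(.470,.119,.20,90)"
```

```text
t 3.5 pos [0.4713 0.1197 0.0706] yaw 89.8 F [-1.7 -0.7  5.4] open 0.0335 grip 42.8 j6 1.82
DELTA [-0.02 -0.03 -3.24] -0.04
```

>>> {"fn": "arm_command", "kwargs": {
  "deltas": [
    [0, 0, -0.4, 0],
    [0, 0, -1.1, 0],
    [0, 0, -1.9, 0],
    [0, 0, -2.7, 0],
    [0, 0, -3.2, 0]
  ]
}}

```text
time: 3.92
tool_pos: [0.4713, 0.1197, 0.2005]
tool_rot: [3.141, -0.0, 1.566]
wrist_force: [1.6, 0.6, -2.5]
opening: 0.034
grip_force: 42.7
```

```bash
python3 -c "
from h import *
goal(.552,-.219,.2,105.5)"
```

```text
t 3.92 pos [0.4713 0.1197 0.2005] yaw 89.8 F [ 1.6  0.6 -2.5] open 0.034 grip 42.7 j6 1.82
DELTA [-8.46  2.05  0.01] -2.62
```

>>> {"fn": "arm_command", "kwargs": {
  "deltas": [
    [-0.5, 0.12, 0, -0.2],
    [-1.3, 0.3, 0, -0.5],
    [-2.1, 0.5, 0, -0.8],
    [-2.9, 0.7, 0, -1.1],
    [-3.7, 0.9, 0, -1.4]
  ]
}}

```text
time: 4.33
tool_pos: [0.5064, -0.0299, 0.1973]
tool_rot: [-3.14, -0.0, 1.715]
wrist_force: [0.9, 0.4, -4.6]
opening: 0.0338
grip_force: 40.5
```

```bash
python3 -c "
from h import *
goal(.552,-.219,.2,105.5)"
```

```text
t 4.33 pos [ 0.5064 -0.0299  0.1973] yaw 98.3 F [ 0.9  0.4 -4.6] open 0.0338 grip 40.5 j6 1.37
DELTA [-4.84  0.45 -0.07] -1.21
```

>>> {"fn": "arm_command", "kwargs": {
  "deltas": [
    [-0.9, 0.08, 0, -0.3],
    [-1.8, 0.16, 0, -0.6],
    [-2.7, 0.25, 0, -0.9],
    [-3.6, 0.34, 0, -1.2],
    [-4.3, 0.4, 0, -1.2]
  ]
}}

```text
time: 4.75
tool_pos: [0.5467, -0.199, 0.1968]
tool_rot: [-3.14, -0.001, 1.84]
wrist_force: [0.6, 0.1, -4.2]
opening: 0.0337
grip_force: 40.5
```

>>> {"fn": "arm_command", "kwargs": {
  "deltas": [
    [-0.5, 0.05, 0, 0],
    [-0.5, 0.05, 0, 0],
    [-0.5, 0.05, 0, 0],
    [-0.5, 0.05, 0, 0]
  ]
}}

```text
time: 5.08
tool_pos: [0.5536, -0.2148, 0.1972]
tool_rot: [-3.14, -0.001, 1.839]
wrist_force: [-1.1, 1.6, -4.8]
opening: 0.0331
grip_force: 41.1
```

```bash
python3 -c "
from h import *
goal(.552,-.219,.15,105.5)
p=camera_params('wrist')
im=camera('wrist');cv2.imwrite('pics/w2.png',cv2.resize(im,(784,588),interpolation=cv2.INTER_CUBIC)[:,:,::-1])
import pickle;pickle.dump(p,open('w2.pkl','wb'))"
```

```text
t 5.08 pos [ 0.5536 -0.2148  0.1972] yaw 105.3 F [-1.1  1.6 -4.8] open 0.0331 grip 41.1 j6 0.93
DELTA [-0.09 -0.07  1.18] -0.03
```

View pics/w2.png

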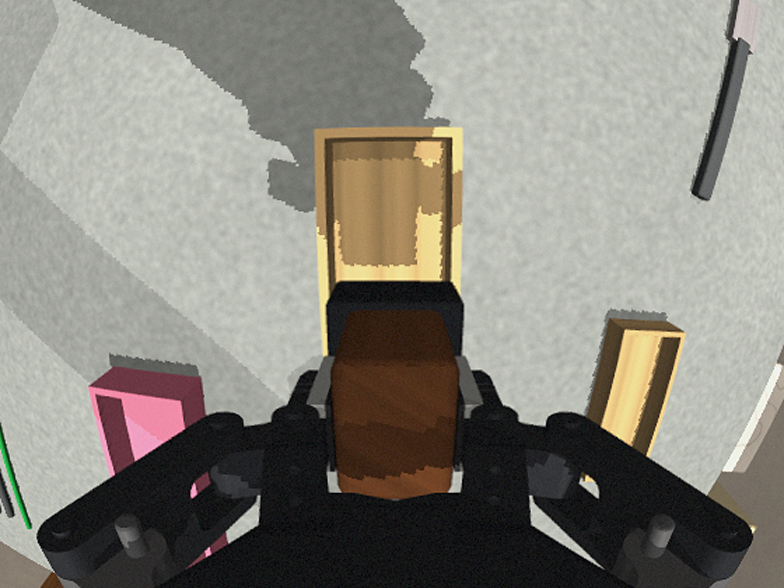

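The wrist view shows the block held upright. The box's +y end is straight ahead, with outer rim corners at (315,129) and (462,127); the block hides the can.

```bash
python3 -c "
from h import *
import pickle;p=pickle.load(open('w2.pkl','rb'))
W=lambda x,y,z:back('wrist',(x+.5)/1.4-.5,(y+.5)/1.4-.5,z,p)
a,b=W(315,129,.042),W(462,127,.042);print(a,b,np.linalg.norm(a-b),np.degrees(np.arctan2(*(b-a)[1::-1])))
l=W(323,320,.042);r=W(462,280,.042);print(l,r)
print([np.degrees(np.arctan2(*(u-v)[1::-1])).round(1) for u,v in((a,l),(b,r))])
th=np.radians(105.5);yd=np.array([np.cos(th),np.sin(th)]);print('centre',(a+b)[:2]/2-.102*yd)
print('block stone top far edge',W(330,284,.1972-.0706+.034),W(462,284,.1972-.0706+.034))
"
```

```text
[ 0.48357343 -0.13270325  0.042     ] [ 0.56757815 -0.10880112  0.042     ] 0.08733902308087904 15.882810529818757
[ 0.51663991 -0.24677895  0.042     ] [ 0.59397117 -0.19864072  0.042     ]
[np.float64(106.2), np.float64(106.4)]
centre [ 0.5528341  -0.21904249]
block stone top far edge [ 0.52505291 -0.19080696  0.1606    ] [ 0.56977624 -0.17858076  0.1606    ]
```

```bash
python3 -c "
from h import *
goal(.5528,-.2204,.125,106)"
```

```text
t 5.13 pos [ 0.5537 -0.2145  0.1976] yaw 105.4 F [-0.5  0.2 -4.4] open 0.0333 grip 41.1 j6 0.93
DELTA [-0.14 -0.06  1.82] -0.1
```

>>> {"fn": "arm_command", "kwargs": {
  "deltas": [
    [-0.07, -0.03, 0.4, -0.1],
    [-0.14, -0.06, 0.9, -0.1],
    [-0.14, -0.06, 1.4, -0.1],
    [-0.14, -0.06, 1.7, -0.1],
    [-0.14, -0.06, 1.8, -0.1]
  ]
}}

```text
time: 5.55
tool_pos: [0.5522, -0.22, 0.124]
tool_rot: [-3.139, -0.002, 1.85]
wrist_force: [0.5, -0.3, -4.9]
opening: 0.0335
grip_force: 40.9
```

>>> {"fn": "arm_command", "kwargs": {
  "deltas": [
    [0, 0, 0, 0],
    [0, 0, 0, 0],
    [0, 0, 0, 0]
  ]
}}

```text
time: 5.8
tool_pos: [0.5538, -0.2213, 0.1278]
tool_rot: [3.14, 0.001, 1.85]
wrist_force: [0.4, -1.1, -3.8]
opening: 0.0332
grip_force: 41.0
```

```bash
python3 -c "
from h import *
goal(.5528,-.2204,.0766,106)
s=camera('side');cv2.imwrite('pics/s2.png',cv2.resize(s[150:290,250:390],None,fx=4,fy=4,interpolation=cv2.INTER_CUBIC)[:,:,::-1])"
```

```text
t 5.8 pos [ 0.5538 -0.2213  0.1278] yaw 106.0 F [ 0.4 -1.1 -3.8] open 0.0332 grip 41.0 j6 0.91
DELTA [ 0.03 -0.02  1.28] -0.0
```

View pics/s2.png

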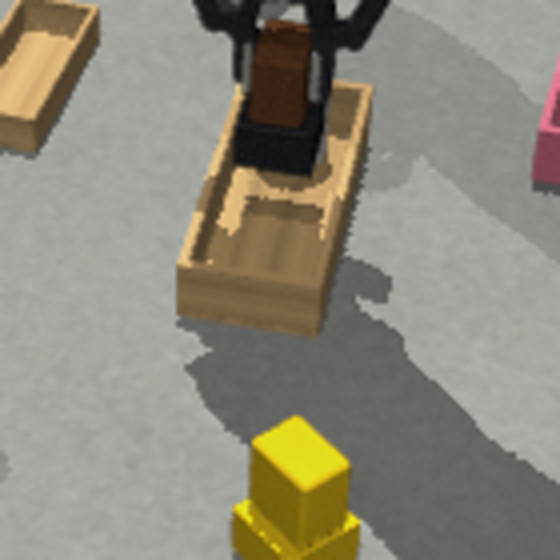

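The side view shows the block above the box interior, clear of the walls, with its stone's lower front edge from (235,165) to (310,174). The can is hidden behind it.

```bash
python3 -c "
from h import *
S=lambda x,y,z:back('side',(x+.5)/4-.5+250,(y+.5)/4-.5+150,z)
th=np.radians(106);yd=np.array([np.cos(th),np.sin(th)]);xd=np.array([yd[1],-yd[0]])
c=np.array([.552,-.2175])
for q in ((235,165,.0572),(310,174,.0572),(180,266,.042),(320,290,.042),(372,87,.042)):
    d=S(*q)[:2]-c;print((d@xd).round(4),(d@yd).round(4))
"
```

```text
0.0251 0.0197
-0.0219 0.0178
0.0418 0.1027
-0.0437 0.1046
-0.0442 -0.0989
```

>>> {"fn": "arm_command", "kwargs": {
  "deltas": [
    [0.05, -0.02, 0.3, 0],
    [0.1, -0.02, 0.6, 0],
    [0.1, -0.02, 0.9, 0],
    [0.1, -0.02, 1.1, 0],
    [0.1, -0.02, 1.18, 0]
  ]
}}

```text
time: 6.27
tool_pos: [0.5506, -0.2173, 0.0771]
tool_rot: [-3.14, -0.002, 1.849]
wrist_force: [0.0, -0.7, -4.4]
opening: 0.0338
grip_force: 41.0
```

>>> {"fn": "arm_command", "kwargs": {
  "deltas": [
    [0, 0, 0, 0],
    [0, 0, 0, 0],
    [0, 0, 0.03, 0],
    [0, 0, 0.05, 0],
    [0, 0, 0.05, 0]
  ]
}}

```text
time: 6.68
tool_pos: [0.5515, -0.2177, 0.0774]
tool_rot: [3.141, 0.0, 1.849]
wrist_force: [-0.7, 0.1, -5.4]
opening: 0.0338
grip_force: 41.0
```

```bash
python3 -c "
from h import *
goal(.5520,-.2175,.0766,106)"
```

```text
t 6.68 pos [ 0.5515 -0.2177  0.0774] yaw 106.0 F [-0.7  0.1 -5.4] open 0.0338 grip 41.0 j6 0.92
DELTA [0.   0.01 0.02] -0.01
```

Not in contact yet, so I'll step down gently.

>>> {"fn": "arm_command", "kwargs": {
  "deltas": [
    [0, 0, 0.02, 0],
    [0, 0, 0.04, 0],
    [0, 0, 0.04, 0],
    [0, 0, 0.04, 0]
  ]
}}

```text
time: 7.02
tool_pos: [0.5516, -0.2177, 0.0766]
tool_rot: [3.141, 0.001, 1.849]
wrist_force: [-3.0, 2.2, 5.5]
opening: 0.0334
grip_force: 42.2
```

>>> {"fn": "arm_command", "kwargs": {
  "deltas": [
    [0, 0, 0, 0],
    [0, 0, 0, 0],
    [0, 0, 0, 0],
    [0, 0, 0, 0],
    [0, 0, 0, 0]
  ],
  "jaw": 0.2
}}

```text
time: 7.43
tool_pos: [0.5514, -0.2177, 0.0754]
tool_rot: [-3.142, 0.0, 1.849]
wrist_force: [-0.3, -0.2, -0.1]
opening: 0.068
grip_force: 0.0
```

>>> {"fn": "arm_command", "kwargs": {
  "deltas": [
    [0, 0, -0.4, 0],
    [0, 0, -1, 0],
    [0, 0, -1.8, 0],
    [0, 0, -2.6, 0],
    [0, 0, -3.2, 0]
  ]
}}

```text
time: 7.85
tool_pos: [0.5515, -0.2177, 0.2062]
tool_rot: [3.14, 0.001, 1.849]
wrist_force: [1.6, 0.2, 0.8]
opening: 0.0685
grip_force: 0.0
```

```bash
python3 -c "
from h import *
goal(.604,.091,.19,90)
p=camera_params('wrist')
im=camera('wrist')
cv2.imwrite('pics/w3.png',cv2.resize(im,(784,588),interpolation=cv2.INTER_CUBIC)[:,:,::-1])
import pickle;pickle.dump(p,open('w3.pkl','wb'))"
```

```text
t 7.85 pos [ 0.5515 -0.2177  0.2062] yaw 106.0 F [1.6 0.2 0.8] open 0.0685 grip 0.0 j6 0.92
DELTA [7.06 3.38 0.4 ] 2.66
```

View pics/w3.png

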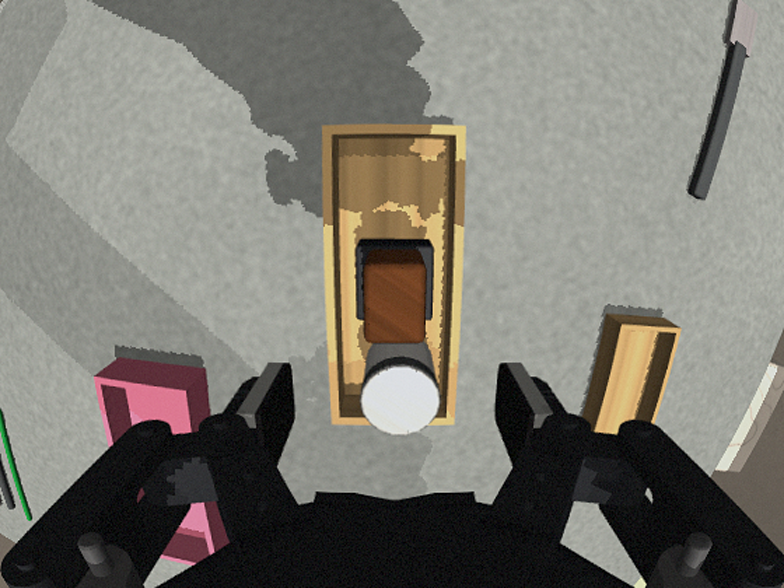

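The wrist view shows the block standing in the box, square to it, in front of the can at (400,400). Its stone's far edge is at row 240 and the inner edge of the +y wall is at row 137, columns 333 to 457.

```bash
python3 -c "
from h import *
import pickle;p=pickle.load(open('w3.pkl','rb'))
W=lambda x,y,z:back('wrist',(x+.5)/1.4-.5,(y+.5)/1.4-.5,z,p)
th=np.radians(106);yd=np.array([np.cos(th),np.sin(th)]);xd=np.array([yd[1],-yd[0]])
c=np.array([.552,-.2175])
for n,q in dict(stoneL=(357,240,.04),stoneR=(433,240,.04),oL=(323,126,.042),oR=(465,125,.042),iL=(333,137,.042),iR=(457,137,.042),bL=(331,423,.042),bR=(454,423,.042),can=(400,397,.072)).items():
    d=W(*q)[:2]-c;print(n,(d@xd).round(4),(d@yd).round(4))
"
```

```text
stoneL -0.0222 0.0278
stoneR 0.0256 0.0277
oL -0.0423 0.0999
oR 0.0447 0.1003
iL -0.0361 0.0927
iR 0.0397 0.0926
bL -0.0446 -0.1026
bR 0.0439 -0.1028
can 0.0045 -0.065
```

>>> {"fn": "arm_command", "kwargs": {
  "deltas": [
    [0.9, 0.42, 0, 0.35],
    [1.8, 0.85, 0, 0.7],
    [2.7, 1.28, 0, 1.05],
    [3.6, 1.7, 0, 1.4],
    [4.5, 2.15, 0, 1.7]
  ],
  "jaw": 0
}}

```text
time: 8.32
tool_pos: [0.5845, -0.0193, 0.2034]
tool_rot: [3.141, 0.0, 1.669]
wrist_force: [-0.2, -0.1, -1.3]
opening: 0.0853
grip_force: 0.0
```

```bash
python3 -c "
from h import *
goal(.604,.091,.17,90)"
```

```text
t 8.32 pos [ 0.5845 -0.0193  0.2034] yaw 95.6 F [-0.2 -0.1 -1.3] open 0.0853 grip 0.0 j6 1.44
DELTA [2.7  0.76 0.83] 0.94
```

>>> {"fn": "arm_command", "kwargs": {
  "deltas": [
    [0.8, 0.22, 0.2, 0.3],
    [1.6, 0.45, 0.4, 0.6],
    [2.3, 0.65, 0.6, 0.9],
    [2.69, 0.78, 0.8, 0.94],
    [2.69, 0.78, 0.8, 0.94]
  ]
}}

```text
time: 8.73
tool_pos: [0.6045, 0.0924, 0.169]
tool_rot: [-3.139, -0.0, 1.576]
wrist_force: [-0.3, -0.1, -0.8]
opening: 0.0855
grip_force: 0.0
```

>>> {"fn": "arm_command", "kwargs": {
  "deltas": [
    [0, 0, 0, 0],
    [0, 0, 0, 0]
  ]
}}

```text
time: 8.9
tool_pos: [0.6048, 0.0887, 0.1716]
tool_rot: [-3.142, 0.0, 1.573]
wrist_force: [-0.3, -0.2, 0.4]
opening: 0.0855
grip_force: 0.0
```

```bash
python3 -c "
from h import *
goal(.605,.0905,.068,90)
p=camera_params('wrist')
im=camera('wrist')
m=(im[:,:,0]>90)&(im[:,:,1]<60)&(im[:,:,2]<60)
cv2.imwrite('pics/w4.png',im[:,:,::-1])
ys,xs=np.nonzero(m);n,l,s,ce=cv2.connectedComponentsWithStats(m.astype(np.uint8));print(s[1:][s[1:,4]>200],ce[1:][s[1:,4]>200])
import pickle;pickle.dump(p,open('w4.pkl','wb'))"
```

```text
t 8.9 pos [0.6048 0.0887 0.1716] yaw 90.1 F [-0.3 -0.2  0.4] open 0.0855 grip 0.0 j6 1.71
DELTA [0.05 0.01 2.59] 0.02
[[ 250  193   72   69 3885]] [[285.32947233 226.7989704 ]]
```

View pics/w4.png

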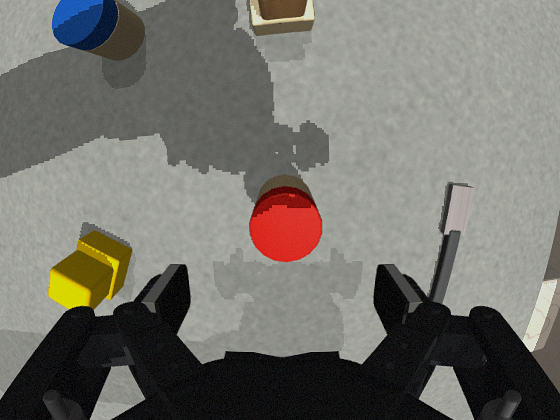

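The wrist view shows the red lid centred near (286,227) between the open fingers. The chisel handle is on the right, around (450,240) to (437,300).

```bash
python3 -c "
from h import *
import pickle;p=pickle.load(open('w4.pkl','rb'))
W=lambda x,y,z:back('wrist',x,y,z,p)
print(W(286,227,.082),W(250,227,.082),W(322,227,.082),W(286,262,.082))
print('chisel',W(441,230,.01),W(432,300,.01),W(445,185,.01))"
```

```text
[0.60925784 0.0902225  0.082     ] [0.58508532 0.09018024 0.082     ] [0.63350768 0.0901937  0.082     ] [0.60939311 0.06461788 0.082     ]
chisel [0.76362268 0.06306883 0.01      ] [ 0.76804935 -0.01642428  0.01      ] [0.76196146 0.10810973 0.01      ]
```

>>> {"fn": "arm_command", "kwargs": {
  "deltas": [
    [0.03, 0.05, 0.5, 0],
    [0.03, 0.05, 1.2, 0],
    [0.03, 0.05, 1.9, 0],
    [0.03, 0.05, 2.4, 0],
    [0.03, 0.05, 2.52, 0]
  ]
}}

```text
time: 9.37
tool_pos: [0.6052, 0.0889, 0.0674]
tool_rot: [-3.137, 0.001, 1.571]
wrist_force: [-0.4, -0.9, -0.1]
opening: 0.0856
grip_force: 0.0
```

>>> {"fn": "arm_command", "kwargs": {
  "deltas": [
    [0, 0, 0, 0],
    [0, 0, 0, 0],
    [0, 0, 0, 0]
  ]
}}

```text
time: 9.62
tool_pos: [0.6078, 0.0902, 0.0729]
tool_rot: [3.139, -0.0, 1.572]
wrist_force: [0.3, -0.3, 0.1]
opening: 0.0855
grip_force: 0.0
```

```bash
python3 -c "
from h import *
goal(.607,.090,.070,90)"
```

```text
t 9.62 pos [0.6078 0.0902 0.0729] yaw 90.1 F [ 0.3 -0.3  0.1] open 0.0855 grip 0.0 j6 1.72
DELTA [-0.   -0.02  0.07] 0.01
```

>>> {"fn": "arm_command", "kwargs": {
  "deltas": [
    [0, 0, 0.05, 0],
    [0, 0, 0.07, 0],
    [0, 0, 0.07, 0]
  ]
}}

```text
time: 9.87
tool_pos: [0.607, 0.0905, 0.0684]
tool_rot: [3.141, -0.0, 1.573]
wrist_force: [-0.7, 0.1, -0.3]
opening: 0.0855
grip_force: 0.0
```

>>> {"fn": "arm_command", "kwargs": {
  "deltas": [
    [0, 0, 0, 0],
    [0, 0, 0, 0],
    [0, 0, 0, 0],
    [0, 0, 0, 0],
    [0, 0, 0, 0]
  ],
  "jaw": 1,
  "grip_force": 40
}}

```text
time: 10.28
tool_pos: [0.6069, 0.0905, 0.0681]
tool_rot: [3.141, -0.0, 1.573]
wrist_force: [0.1, 1.1, 2.9]
opening: 0.049
grip_force: 41.4
```

>>> {"fn": "arm_command", "kwargs": {
  "deltas": [
    [0, 0, 0, 0],
    [0, 0, 0, 0],
    [0, 0, 0, 0]
  ]
}}

```text
time: 10.53
tool_pos: [0.6069, 0.0905, 0.0681]
tool_rot: [3.141, -0.0, 1.573]
wrist_force: [-0.2, -0.1, 3.6]
opening: 0.0493
grip_force: 41.4
```

>>> {"fn": "arm_command", "kwargs": {
  "deltas": [
    [0, 0, -0.4, 0],
    [0, 0, -1.1, 0],
    [0, 0, -1.9, 0],
    [0, 0, -2.7, 0],
    [0, 0, -3.2, 0]
  ]
}}

```text
time: 10.95
tool_pos: [0.607, 0.0905, 0.1988]
tool_rot: [3.14, -0.0, 1.573]
wrist_force: [0.3, -0.0, -2.1]
opening: 0.0493
grip_force: 42.1
```

```bash
python3 -c "
from h import *
c=np.array([.552,-.2175]);th=np.radians(106);g=c+.060*np.array([np.cos(th),np.sin(th)]);print(g)
goal(*g,.20,106)"
```

```text
[ 0.53546176 -0.1598243 ]
t 10.95 pos [0.607  0.0905 0.1988] yaw 90.1 F [ 0.3 -0.  -2.1] open 0.0493 grip 42.1 j6 1.72
DELTA [-6.25 -1.8  -0.04] -2.65
```

>>> {"fn": "arm_command", "kwargs": {
  "deltas": [
    [-0.5, -0.15, 0, -0.2],
    [-1.2, -0.35, 0, -0.5],
    [-2, -0.58, 0, -0.85],
    [-2.8, -0.8, 0, -1.2],
    [-3.6, -1.03, 0, -1.5]
  ]
}}

```text
time: 11.37
tool_pos: [0.5651, -0.0548, 0.1952]
tool_rot: [-3.141, -0.0, 1.732]
wrist_force: [0.7, -0.1, -2.4]
opening: 0.0496
grip_force: 42.2
```

```bash
python3 -c "
from h import *
goal(.5355,-.1598,.20,106)"
```

```text
t 11.37 pos [ 0.5651 -0.0548  0.1952] yaw 99.3 F [ 0.7 -0.1 -2.4] open 0.0496 grip 42.2 j6 1.31
DELTA [-2.47 -1.15 -0.12] -1.12
```

>>> {"fn": "arm_command", "kwargs": {
  "deltas": [
    [-0.7, -0.33, 0, -0.3],
    [-1.4, -0.66, 0, -0.6],
    [-2, -0.95, 0, -0.9],
    [-2.4, -1.13, 0, -1.12],
    [-2.47, -1.15, 0, -1.12]
  ]
}}

```text
time: 11.78
tool_pos: [0.535, -0.161, 0.1953]
tool_rot: [-3.14, 0.0, 1.846]
wrist_force: [-0.5, 0.9, -1.7]
opening: 0.0493
grip_force: 42.2
```

>>> {"fn": "arm_command", "kwargs": {
  "deltas": [
    [0, 0, 0.3, 0],
    [0, 0, 0.9, 0],
    [0, 0, 1.4, 0],
    [0, 0, 1.7, 0],
    [0, 0, 1.7, 0]
  ]
}}

```text
time: 12.2
tool_pos: [0.5348, -0.157, 0.124]
tool_rot: [-3.137, -0.003, 1.848]
wrist_force: [0.0, -0.6, -1.9]
opening: 0.0487
grip_force: 42.1
```

>>> {"fn": "arm_command", "kwargs": {
  "deltas": [
    [0, 0, 0, 0],
    [0, 0, 0, 0]
  ]
}}

```text
time: 12.37
tool_pos: [0.5367, -0.1581, 0.1288]
tool_rot: [3.141, 0.001, 1.848]
wrist_force: [-0.9, 0.3, -2.2]
opening: 0.0493
grip_force: 42.1
```

```bash
python3 -c "
from h import *
goal(.5355,-.1598,.0741,106)
s=camera('side');w=camera('wrist')
a=cv2.resize(s[150:290,250:390],None,fx=4,fy=4,interpolation=cv2.INTER_CUBIC)[:,:,::-1]
cv2.imwrite('pics/s3.png',a)"
```

```text
t 12.37 pos [ 0.5367 -0.1581  0.1288] yaw 105.9 F [-0.9  0.3 -2.2] open 0.0493 grip 42.1 j6 1.01
DELTA [-0.03 -0.04  1.37] -0.02
```

View pics/s3.png

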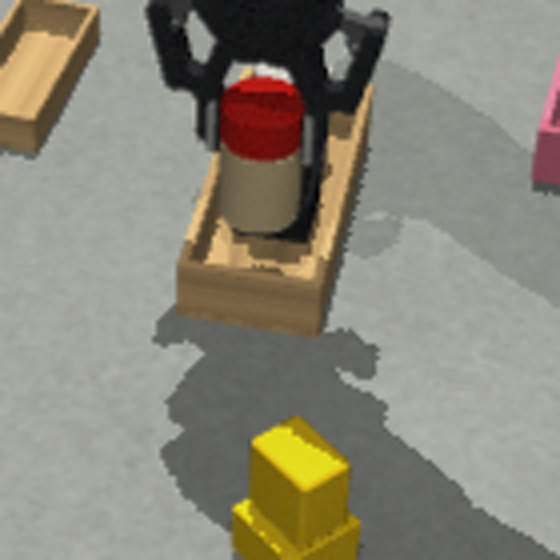

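The side view shows the jar upright over the free end, with its bottom front edge at (262,233). The block's lower right corner shows at (305,240).

```bash
python3 -c "
from h import *
S=lambda x,y,z:back('side',(x+.5)/4-.5+250,(y+.5)/4-.5+150,z)
th=np.radians(106);yd=np.array([np.cos(th),np.sin(th)]);xd=np.array([yd[1],-yd[0]])
c=np.array([.552,-.2175])
for q in ((260,234,.0607),(221,222,.0607),(302,222,.0607),(305,241,.006),(180,266,.042),(320,279,.042)):
    d=S(*q)[:2]-c;print((d@xd).round(4),(d@yd).round(4))
print((get_obs()['tool_pos'][:2]-c)@np.array([xd,yd]).T)
"
```

```text
-0.0029 0.0842
0.022 0.0787
-0.0254 0.0677
-0.0223 0.0227
0.0418 0.1027
-0.042 0.095
[0.00169775 0.06099423]
```

>>> {"fn": "arm_command", "kwargs": {
  "deltas": [
    [0, -0.02, 0.3, 0],
    [0, -0.04, 0.6, 0],
    [0, -0.04, 0.9, 0],
    [0, -0.04, 1.1, 0],
    [0, -0.04, 1.25, 0]
  ]
}}

```text
time: 12.88
tool_pos: [0.5338, -0.1587, 0.0758]
tool_rot: [-3.14, -0.001, 1.847]
wrist_force: [0.9, -0.2, -1.7]
opening: 0.0491
grip_force: 42.1
```

>>> {"fn": "arm_command", "kwargs": {
  "deltas": [
    [0, 0, 0, 0],
    [0, 0, 0.03, 0],
    [0, 0, 0.06, 0],
    [0, 0, 0.06, 0]
  ]
}}

```text
time: 13.22
tool_pos: [0.5348, -0.159, 0.0758]
tool_rot: [3.141, 0.0, 1.847]
wrist_force: [-0.4, -0.7, -2.3]
opening: 0.049
grip_force: 42.1
```

```bash
python3 -c "
from h import *
goal(.5355,-.1598,.0741,106)"
```

```text
t 13.22 pos [ 0.5348 -0.159   0.0758] yaw 105.8 F [-0.4 -0.7 -2.3] open 0.049 grip 42.1 j6 1.01
DELTA [-0.02  0.01  0.04] -0.03
```

>>> {"fn": "arm_command", "kwargs": {
  "deltas": [
    [0, 0, 0.03, 0],
    [0, 0, 0.045, 0],
    [0, 0, 0.045, 0],
    [0, 0, 0.045, 0]
  ]
}}

```text
time: 13.55
tool_pos: [0.5348, -0.1589, 0.0741]
tool_rot: [3.141, 0.0, 1.847]
wrist_force: [0.3, -0.4, 1.1]
opening: 0.0493
grip_force: 42.3
```

Contact: the z force rose from −2.3 to +1.1 N. Release and lift.

>>> {"fn": "arm_command", "kwargs": {
  "deltas": [
    [0, 0, 0, 0],
    [0, 0, 0, 0],
    [0, 0, 0, 0],
    [0, 0, 0, 0],
    [0, 0, 0, 0]
  ],
  "jaw": 0.1
}}

```text
time: 13.97
tool_pos: [0.5346, -0.1589, 0.0737]
tool_rot: [-3.142, -0.0, 1.847]
wrist_force: [-0.8, -0.4, -0.2]
opening: 0.0765
grip_force: 0.0
```

>>> {"fn": "arm_command", "kwargs": {
  "deltas": [
    [0, 0, -0.4, 0],
    [0, 0, -1, 0],
    [0, 0, -1.8, 0],
    [0, 0, -2.6, 0],
    [0, 0, -3.2, 0]
  ]
}}

```text
time: 14.38
tool_pos: [0.5348, -0.159, 0.2044]
tool_rot: [3.14, 0.001, 1.847]
wrist_force: [0.4, -0.6, 0.5]
opening: 0.0769
grip_force: 0.0
```

>>> {"fn": "arm_command", "kwargs": {
  "deltas": [
    [0.5, 0, 0, 0],
    [1.2, 0, 0, 0],
    [2, 0, 0, 0],
    [2.6, 0, 0, 0],
    [2.6, 0, 0, 0]
  ]
}}

```text
time: 14.8
tool_pos: [0.5052, -0.0558, 0.2021]
tool_rot: [3.141, -0.001, 1.85]
wrist_force: [-0.5, -0.9, 0.2]
opening: 0.0771
grip_force: 0.0
```

```bash
python3 -c "
from h import *
s=camera('side');w=camera('wrist')
a=cv2.resize(s[120:290,230:390],(399,424),interpolation=cv2.INTER_CUBIC)
b=cv2.resize(w[:,80:475],(399,424))
cv2.imwrite('pics/f.png',np.hstack([a,b])[:,:,::-1])"
```

```text
(no output)
```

View pics/f.png

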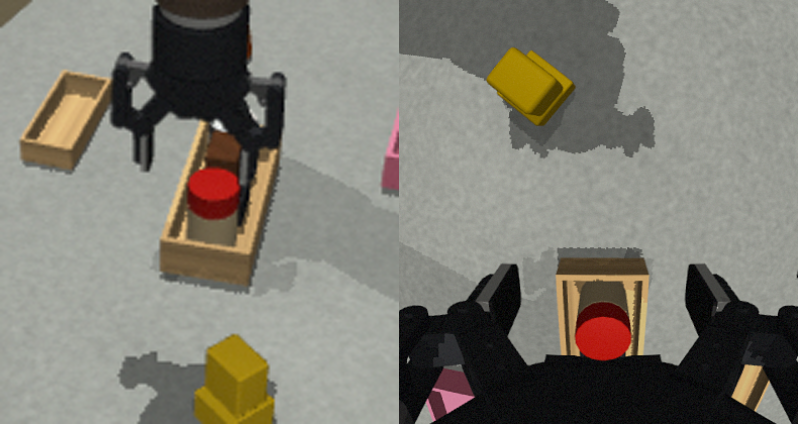

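The jar stands upright in the box at left panel (213,205), with the block (222,150) and can (217,125) in a row behind it. The gripper is clear of everything.

```bash
python3 -c "
from plant import *
print(hand_in())"
```

```text
the job is handed in; nothing more can be done
None
```

The dark rubbing block and then the red-lidded jar were set down in the box beside the can, all three stand upright in a row in the last pictures, and the job was handed in at about 15 s of the 67 s allowed.

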